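Fit up a tube corner in the fixture square

ROBOT

A 6-joint arm with a two-finger parallel gripper is mounted at the origin on the work surface. World frame = base frame: x ahead of the robot, y to its left, z up, the work surface at z = 0. Lengths are in m, angles in rad, forces in N, time in s.
With the tool pointing down it reaches from about 0.3 to 0.825 m from the base axis. Payload 5.4 kg.
Tool frame: the origin (TCP) lies on the centre line of the jaws, within the pads' length; the fingertips stand ahead of it and the grasp point (between the pads) lies 11 mm behind it (ctrl.tip_reach is the x of the fingertips in the tool frame, in m); x points along the fingers, y is the direction in which the jaws open and shut, and the axes are right-handed (so a half turn about x gives the same grasp; the last joint's range is limited). The gripper opens to 92 mm and grips with 3 to 60 N. Pads are 20 mm wide; open, the fingers measure 128 mm over their backs; the gripper's body (75 mm by 189 mm) begins 69 mm behind the grasp point.
Start: joints at [1.076, 0.158, 1.597, -0, 1.386, -0.21], TCP at [0.162, 0.552, 0.223] pointing down, gripper open.
Joint ranges: [-2.91, 2.91], [-0.94, 2.29], [0.18, 2.7], [-1.29, 4.43], [0.17, 2.64], [-3, 3]. Speed limits (rad/s): [2.57, 2.57, 3.14, 3.14, 3.14, 3.14].

INTERFACE

Orientations are given as a rotation vector (axis times angle).
In Python, from bench import monitor, vision, job, nets, ctrl gives the robot as it stands. The module is installed in compiled form; this text tells all that it offers.
- The arm moves only by the tool apply_moves, never from a script. Its argument "moves" is a list of rows, each a list of 3 entries, a list of its own where there are three numbers: the shift along the tool's x, y, z in cm, then the turn, a rotation vector about the tool's x, y, z in degrees, then the finger opening in cm, from 0 to 9.19. In form: [[[tx, ty, tz], [rx, ry, rz], hand], ...]. A call has 1 to 20 rows; each row is the pose to reach, as a shift and turn from the pose commanded when the call began, along the tool's axes at that moment; what a row does not reach only later rows make up. A row lasts 1/12 s, in which the tool goes at most 41.7 mm and 7.16 degrees, less where a joint would pass 70% of its speed; a pose out of reach is approached as far as the arm can. A call with a gripper value outside its range is refused whole. The fingers move at their own pace and stop on an object; "squeeze" is the grip in N (left out, the last holds). Time passes only in rows, so rows that repeat a pose let the fingers close. It gives the time, the measured TCP pose, the force and the opening at its end, in the units of the state.
- monitor.state(): the state, without advancing time (a new reading comes with each control period).
- vision.get_image(name): name is "scene" or "top" or "wrist"; returns (picture, depth): 420x560x3 uint8, blue, green, red; 420x560 float32, m along the optical axis (not along the pixel's ray), 0 where there is no reading.
- vision.camera_model(name): a dict with "K" (3x3 intrinsics, pixels), "xyz" and "orientation" of the camera in the world. Camera axes: x right, y up, looking along -z (the intrinsics and any distortion apply to the point x, -y, -z); pixel columns grow to the right and rows downward; lengths in m; the calibration is good to about 2 mm. A picture is of the moment at which its call begins: read the wrist's pose just before it. camera_model takes no time and is no camera call; for the wrist camera it gives the pose at the moment of the call.
- job.close_job(): hands the job in, once; it reports no verdict.
Trained networks look in the newest picture that a camera, given by its name, has taken for a name from the list of things; names that differ only in an ending like _2 or _b are one class to them, and where a whole thing is asked for, a point or a joint stands for the part that bears it (a point fixed in the world has none). Each returns a list of dicts, best first, with "score" (0 to 1); they miss things now and then, are a little off and sometimes report something else, mostly with a low value. They report only what shows in the picture. A call takes as long as a camera call. They do not tell look-alikes from the thing itself.
- nets.find_in(camera, label): "box" ([left, top, right, bottom] in pixels, round what is visible of it).
The state is a dict: "t": time; "joint_pos": joint angles; "joint_velocities": joint speeds; "tau": joint torques, N m; "eef_pos": TCP position; "eef_rot": TCP orientation; "force": force on the tool from outside, world axes, zero at the start; "torque": the same for the moment, N m; "grip_width": finger opening in m.
Only numpy, scipy, OpenCV 4.12 (cv2) and the standard library are available. Lean on these libraries where they do the work, as an engineer would, in place of code of your own. Each camera call takes 0.05 s, during which the arm holds its last target.

TASK

Fit up the two loose lengths of square steel tube in the inside corner of the grey fixture square, ready for tacking: push the long tube flat against the square's long leg with its end up against the short leg, and push the short tube flat against the short leg with its end butted against the side of the long tube, leaving no visible gaps. Slide them flat on the plate with the fingertips, never picking them up or tipping them, and leave everything else on the bench where it is.

Things in the scene. Friction and masses are not known exactly. Their poses are not given: they have to be found in the camera images.
- fixture: Fixed dark steel fixture plate, 400 (x) x 500 (y) x 15 mm thick, with a 50 mm grid of 16 mm holes, lying on the bench; its place and yaw (up to 10 degrees) differ from run to run. Origin: centre of its underside. x points away from the robot, y to the left, along its edges. A grey L-shaped square is bolted on it along its far (+x) and left (+y) edges.
- long_leg (a point): Middle of the working face of the square's long leg, at the plate's top; axes as the fixture's. The face is upright, looks to -x and runs 150 mm either way along y, ending at the inside corner on its +y side. Leg: 50 mm wide, 25 mm high; round bolt heads stand 24 mm above it.
- short_leg (a point): Middle of the working face of the square's short leg, at the plate's top; axes as the fixture's. The face is upright, looks to -y and runs 100 mm either way along x, ending at the inside corner on its +x side. Leg: 50 mm wide, 25 mm high; round bolt heads stand 24 mm above it.
- corner (a point): The inside corner of the square, where the two working faces meet, on the plate's top surface (15 mm above the bench); axes as the fixture's. The free area in which the tubes lie is on its -x, -y side.
- long_tube_center (a point): Centre of the long loose tube: bare steel square tube 30 x 30 mm, 200 mm long, about 0.4 kg, open ends, lying on the plate. x runs along its length, at the start within about 12 degrees of the long leg's direction; z is up. The centre is 15 mm above the plate, 30 mm above the bench. When fitted: at x = -15, y = -100 mm in the corner's frame.
- short_tube_center (a point): Centre of the short loose tube: the same tube, 30 x 30 mm, 110 mm long, about 0.24 kg, lying on the plate nearer to the robot. x runs along its length, at the start within about 13 degrees of the short leg's direction; z is up. The centre is 15 mm above the plate, 30 mm above the bench. When fitted: at x = -85, y = -15 mm in the corner's frame.
- offcut_center (a point): Bystander: centre of a 65 mm offcut of the same 30 x 30 mm tube standing on end on the plate, in front of the long tube. Not part of the job.
- spare_bolt_center (a point): Bystander: centre of a spare steel fixture bolt standing on its 33 mm knob, 55 mm high, on the right part of the plate.
- magnet: Bystander: red arrow-shaped welding magnet, about 110 x 65 mm and 17 mm thick, lying on the front right part of the plate; origin at its underside.
- try_square: Bystander: engineer's try square lying on the bench to the right of the plate, stock 100 mm, blade 150 mm, 16 mm thick; origin under the middle of the stock.
- hammer: Bystander: hammer, 300 mm long, lying on the bench to the right of the plate.
- cup_center (a point): Bystander: centre of a white paper cup with lid, 84 mm wide, 114 mm high, standing on the bench to the left of the plate.
- oil_bottle_center (a point): Bystander: centre of a red oil bottle, 64 mm wide, 170 mm high, standing on the bench to the left of the plate.
- spray_can_center (a point): Bystander: centre of a spray can, 66 mm wide, 190 mm high, standing on the bench to the right of the plate.
- long_tube: The long tube itself: its underside's centre, 15 mm below the point at its centre; same axes.
- short_tube: The short tube itself: its underside's centre, 15 mm below the point at its centre; same axes.
Mind the look-alikes: they are no part of the job. Leave any pink look-alike of the short_tube alone.

How it is judged:
By the outcome, as a careful person would: the job done as asked, in the order asked, and still so for the second after the job is handed in, with the robot touching nothing.
It also fails if it takes over 69 s, if anything falls off the work surface, if the arm or the gripper's body presses on something with over 40 N, if the wrist force passes 120 N, or if a joint passes its speed limit or range.

## Working session

There is one attempt and no reset: what is moved stays moved. The work goes in short steps, Python scripts to look and compute and a tool call to move; the robot and the scene stay as the last step left them, time stands still between calls to the robot, and variables do not carry over. Pictures are saved under pics/ and viewed, and the job is handed in when it is done.

Besides the shell and the picture viewer there is one more tool, called by a JSON object that holds its "fn" and its "kwargs". apply_moves: Moves the arm, as the interface text tells. Its arguments: {"type":"object","properties":{"moves":{"type":"array","items":{"type":"array"}},"squeeze":{"type":"number"}},"required":["moves"]}

```bash
mkdir -p pics; ls; python3 - <<'E'
from bench import monitor, vision, ctrl
import cv2, numpy as np
print(monitor.state()); print(ctrl.tip_reach)
for n in("scene","top"):
    im,d=vision.get_image(n); cv2.imwrite(f"pics/{n}0.png",im); np.savez(f"{n}0.npz",im=im,d=d)
    print(n,vision.camera_model(n))
print(vision.camera_model("wrist"))
E
```

```text
pics
{'t': 0.0, 'joint_pos': array([ 1.07591334e+00,  1.59057923e-01,  1.59823822e+00, -3.39065037e-08,
        1.38616973e+00, -2.10084617e-01]), 'joint_velocities': array([-0.0007623 , -0.00027325, -0.00071384, -0.00164538, -0.0001875 ,
        0.0006819 ]), 'tau': array([-1.45686481e-03, -3.85576701e+01, -3.22103870e+01,  6.99220528e-02,
        3.81290959e-02, -1.28704123e-04]), 'eef_pos': array([0.16127022, 0.55128635, 0.22161092]), 'eef_rot': array([ 0.22217855,  1.55985912, -0.22494801]), 'force': array([0.44201687, 0.46195113, 0.14660286]), 'torque': array([ 0.00305482,  0.02886643, -0.04434139]), 'grip_width': 0.09232935780491043}
0.008
scene {'K': array([[410.71759438,   0.        , 280.0229871 ],
       [  0.        , 410.71759438, 214.19245303],
       [  0.        ,   0.        ,   1.        ]]), 'xyz': array([ 1.07734717, -0.46447854,  0.87951737]), 'orientation': array([0.70746434, 0.34493705, 0.85846923])}
top {'K': array([[399.01380906,   0.        , 272.88091257],
       [  0.        , 399.01380906, 204.1453599 ],
       [  0.        ,   0.        ,   1.        ]]), 'xyz': array([ 0.30854184, -0.0179176 ,  1.26295729]), 'orientation': array([ 0.12071478, -0.0726417 , -1.57918977])}
{'K': array([[301.8925767 ,   0.        , 283.14461073],
       [  0.        , 301.8925767 , 206.72714441],
       [  0.        ,   0.        ,   1.        ]]), 'xyz': array([0.09619874, 0.57061928, 0.38408989]), 'orientation': array([-0.2128635 , -0.15668309,  1.27987166])}
```

View pics/scene0.png

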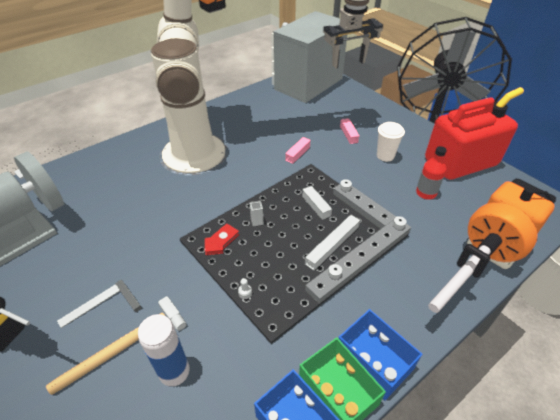

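View pics/top0.png

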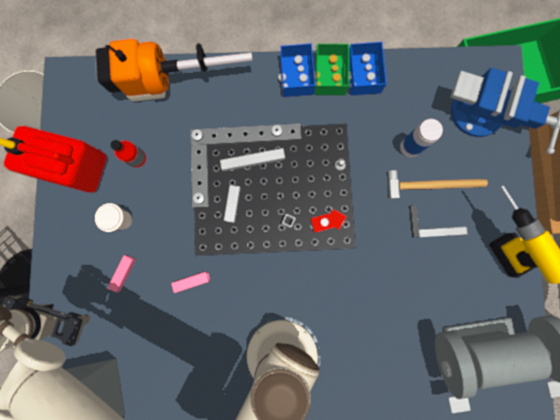

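The top view shows the plate at about (270,190), the square along its top and left edges with the corner near (207,140). The long tube is at (252,159) and the short tube at (232,203). The two pink look-alikes lie off the plate at (122,273) and (190,282), so I'll avoid them.

```bash
cat > h.py <<'E'
import numpy as np, cv2
from scipy.spatial.transform import Rotation as R
def ray(cm,uv):
    uv=np.atleast_2d(np.asarray(uv,float)); K=cm["K"]
    d=np.c_[(uv[:,0]-K[0,2])/K[0,0],-(uv[:,1]-K[1,2])/K[1,1],-np.ones(len(uv))]
    return d@R.from_rotvec(cm["orientation"]).as_matrix().T
def atz(cm,uv,z):
    d=ray(cm,uv); o=np.array(cm["xyz"]); return o+d*((z-o[2])/d[:,2])[:,None]
def withdepth(cm,uv,dep):
    return np.array(cm["xyz"])+ray(cm,uv)*np.asarray(dep)[:,None]
def proj(cm,p):
    p=(np.atleast_2d(p)-cm["xyz"])@R.from_rotvec(cm["orientation"]).as_matrix(); K=cm["K"]
    return np.c_[K[0,2]+K[0,0]*p[:,0]/-p[:,2],K[1,2]-K[1,1]*p[:,1]/-p[:,2]]
def cloud(cm,dep):
    v,u=np.mgrid[:dep.shape[0],:dep.shape[1]]
    P=withdepth(cm,np.c_[u.ravel(),v.ravel()],dep.ravel()).reshape(*dep.shape,3); return P
E
python3 - <<'E'
from h import *
from bench import vision
cm=vision.camera_model("top"); f=np.load("top0.npz"); im,d=f["im"],f["d"]
P=cloud(cm,d); z=P[...,2]
print("bench z",np.median(z[270:300,130:180][d[270:300,130:180]>0]), "plate",np.median(z[170:190,290:330]),"noise",np.std(z[170:190,290:330]))
hsv=cv2.cvtColor(im,cv2.COLOR_BGR2HSV)
m=((hsv[...,2]>150)&(hsv[...,1]<60)).astype(np.uint8)
n,l,s,c=cv2.connectedComponentsWithStats(m)
for i in range(1,n):
    x,y,w,h,a=s[i]
    if 190<c[i][0]<360 and 115<c[i][1]<260 and a>20:
        r=cv2.minAreaRect(np.argwhere(l==i)[:,::-1].astype(np.float32)); b=cv2.boxPoints(r)
        zz=np.median(z[l==i]); print(c[i],a,"z",zz); W=atz(cm,b,0.045);print(W[:,:2].round(4).tolist(),W.mean(0)[:2], r[1])
big=cv2.resize(im[110:270,170:370],None,fx=4,fy=3.7,interpolation=cv2.INTER_CUBIC); cv2.imwrite("pics/topc.png",big)
E
```

```text
bench z -0.0009204789922456769 plate 0.014282165901119748 noise 0.09843677033647874
[276.64516129 129.72043011] 93 z 0.061211683930423755
[[0.6964, 0.0273], [0.7187, 0.005], [0.6939, -0.0184], [0.6716, 0.0039]] [0.69514936 0.00444844] (10.60660171508789, 9.899494171142578)
[196.39772727 134.36363636] 88 z 0.06147660523759502
[[0.6994, 0.2763], [0.6988, 0.2444], [0.6695, 0.244], [0.67, 0.2758]] [0.68441171 0.26013776] (9.0, 10.0)
[252.10648148 158.60493827] 648 z 0.04408306500531378
[[0.6026, 0.1848], [0.6375, -0.0132], [0.6051, -0.0188], [0.5703, 0.1785]] [0.6038895  0.08281457] (10.277153015136719, 64.18573760986328)
[340.78571429 164.69642857] 56 z 0.037067950851065956
[[0.5949, -0.1785], [0.5945, -0.2032], [0.566, -0.2024], [0.5664, -0.1777]] [ 0.58043715 -0.19045155] (9.0, 8.0)
[231.53018373 203.23884514] 381 z 0.0439038448995539
[[0.4108, 0.1712], [0.5223, 0.1533], [0.5164, 0.1214], [0.4052, 0.1397]] [0.46369269 0.14639062] (10.357134819030762, 36.33217239379883)
[197.98095238 197.54285714] 105 z 0.06157534806409992
[[0.5004, 0.2668], [0.5, 0.2355], [0.4656, 0.2351], [0.466, 0.2662]] [0.48300046 0.25088091] (11.0, 10.0)
[288.38888889 220.40740741] 54 z 0.0754290496960538
[[0.3999, -0.0069], [0.4301, -0.0203], [0.4172, -0.0493], [0.387, -0.0359]] [ 0.40854829 -0.02808108] (10.373208999633789, 10.767128944396973)
[324.075 221.8  ] 40 z 0.03204842910716732
[[0.4117, -0.1278], [0.4115, -0.146], [0.3932, -0.1456], [0.3934, -0.1274]] [ 0.40247645 -0.13668925] (6.0, 6.0)
```

View pics/topc.png

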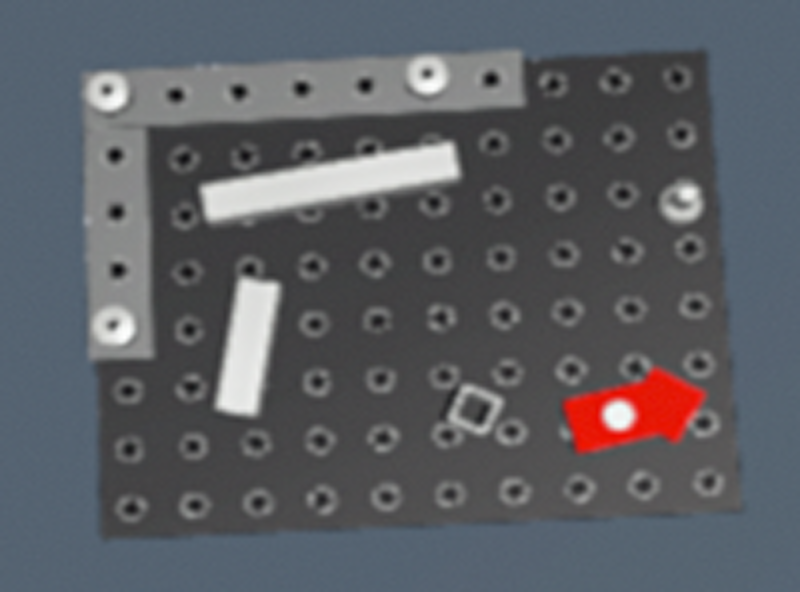

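```bash
python3 - <<'E'
from h import *
from bench import vision
cm=vision.camera_model("top"); f=np.load("top0.npz"); im,d=f["im"],f["d"]
g=cv2.cvtColor(im,cv2.COLOR_BGR2GRAY).astype(float)
print(g[130:150,240].astype(int), g[175,185:220].astype(int))
# long leg inner edge: per column search rows 132..148 for falling edge to threshold
def cross(prof,th):
    for i in range(len(prof)-1):
        if prof[i]>=th>prof[i+1]: return i+(prof[i]-th)/(prof[i]-prof[i+1])
L=[];S=[]
for u in range(218,292):
    c=cross(g[134:150,u],95)
    if c: L.append((u,134+c))
for v in range(150,204):
    c=cross(g[v,201:216],95)
    if c: S.append((201+c,v))
def fit(pts):
    W=atz(cm,pts,0.040)[:,:2]
    for _ in range(4):
        c=W.mean(0); u,s,vt=np.linalg.svd(W-c); r=(W-c)@vt[1]; W=W[abs(r)<max(2*r.std(),.0008)]
    return c,vt[0],r.std(),len(W)
a=fit(L);b=fit(S);print(a,b)
dl=a[1]*np.sign(a[1][1]); ds=b[1]*np.sign(b[1][0])
print("yaw long",np.degrees(np.arctan2(-dl[0],dl[1])),"short",np.degrees(np.arctan2(ds[1],ds[0])))
t=np.linalg.solve(np.c_[dl,-ds],b[0]-a[0]); print("corner",a[0]+dl*t[0])
E
```

```text
[135 136 137 137 137 137 136 137 138 138 138 118  82  62  60  59  58  58
  58  61] [ 97  97  96  96  96  99 114 130 137 138 137 137 138 138 138 139 138 139
 138 140 141 141 110  71  59  60  60  60  61  61  60  62  61  61  61]
(array([0.66112664, 0.07521222]), array([ 0.03699137, -0.99931559]), np.float64(0.0005276535639800569), 74) (array([0.54802634, 0.22392489]), array([-0.99916144, -0.0409441 ]), np.float64(0.00035753163509023096), 48)
yaw long 2.119932845268429 short 2.3465798020163486
corner [0.65545882 0.22832731]
```

```bash
cat >> h.py <<'E'
YAW=np.radians(2.2); C=np.array([0.6555,0.2283])
EX=np.array([np.cos(YAW),np.sin(YAW)]); EY=np.array([-EX[1],EX[0]])
def f2w(x,y): return C+(x*EX+y*EY)/1000   # fixture (corner) mm -> world m
def w2f(p): d=np.asarray(p)[...,:2]-C; return np.stack([d@EX,d@EY],-1)*1000
def Rd(a): c,s=np.cos(a),np.sin(a); return np.array([[0,c,s],[0,s,-c],[-1,0,0]])
def plan(st,xyz,a):
    M=R.from_rotvec(st["eef_rot"]).as_matrix()
    t=M.T@(np.asarray(xyz)-st["eef_pos"])*100
    r=[R.from_matrix(M.T@Rd(a+k*np.pi)).as_rotvec(degrees=True) for k in(0,1,-1)]
    r=min(r,key=np.linalg.norm)
    print("shift",t.round(2).tolist(),"rot",r.round(2).tolist())
def show(st):
    M=R.from_rotvec(st["eef_rot"]).as_matrix()
    print("t",round(st["t"],2),"tcp",st["eef_pos"].round(4),"fix",w2f(st["eef_pos"]).round(1),"yaw_y-fix",np.degrees(np.arctan2(M[1,1],M[0,1])-YAW).round(1),"xax",M[:,0].round(3),"F",st["force"].round(1),"g",round(st["grip_width"],4),"q",st["joint_pos"].round(2))
E
python3 - <<'E'
from h import *
from bench import monitor
s=monitor.state(); show(s)
for p in [(0.604,.083),(.4637,.1464),(.4085,-.028),(.5804,-.19)]: print(p,w2f(np.array(p)))
for y in(-150,-145): 
    w=f2w(-115,y); print(w)
    plan(s,[*w,.12],YAW+np.pi/2)
E
```

```text
t 0.1 tcp [0.1613 0.5514 0.2218] fix [-481.4  341.8] yaw_y-fix 71.5 xax [-0.001 -0.001 -1.   ] F [ 0.2 -0.3  0. ] g 0.0922 q [ 1.08  0.16  1.6   0.    1.39 -0.21]
(0.604, 0.083) [ -57.03978886 -143.21592959]
(0.4637, 0.1464) [-194.80258893  -74.47685107]
(0.4085, -0.028) [-256.65673582 -246.62929663]
(0.5804, -0.19) [ -91.10226556 -415.10875347]
[0.54634294 0.07399596]
shift [10.21, -34.98, 50.37] rot [-18.52, -0.03, 0.09]
[0.546151   0.07899228]
shift [10.21, -34.5, 50.21] rot [-18.52, -0.03, 0.09]
```

{"fn": "apply_moves", "kwargs": {"moves": [[[0,-34.5,50.2],[-18.5,0,0],9],[[0,-34.5,50.2],[-18.5,0,0],9],[[0,-34.5,50.2],[-18.5,0,0],9],[[0,-34.5,50.2],[-18.5,0,0],9],[[0,-34.5,50.2],[-18.5,0,0],9],[[0,-34.5,50.2],[-18.5,0,0],9],[[0,-34.5,50.2],[-18.5,0,0],9],[[0,-34.5,50.2],[-18.5,0,0],9],[[0,-34.5,50.2],[-18.5,0,0],9],[[0,-34.5,50.2],[-18.5,0,0],9],[[0,-34.5,50.2],[-18.5,0,0],9],[[0,-34.5,50.2],[-18.5,0,0],9],[[0,-34.5,50.2],[-18.5,0,0],9],[[0,-34.5,50.2],[-18.5,0,0],9],[[0,-34.5,50.2],[-18.5,0,0],9],[[0,-34.5,50.2],[-18.5,0,0],9],[[0,-34.5,50.2],[-18.5,0,0],9],[[0,-34.5,50.2],[-18.5,0,0],9]]}}

```text
t: 1.6
eef_pos: [0.5457, 0.0802, 0.222]
eef_rot: [-0.029, 1.572, 0.03]
force: [0.4, 0.4, 0.4]
grip_width: 0.0902
```

```bash
cat > look.py <<'E'
import sys
from h import *
from bench import monitor, vision
s=monitor.state(); show(s)
for n in sys.argv[2:]:
    cm=vision.camera_model(n); im,d=vision.get_image(n)
    np.savez(f"{n}_{sys.argv[1]}.npz",im=im,d=d,**cm); cv2.imwrite(f"pics/{n}_{sys.argv[1]}.png",im)
E
python3 look.py 1 wrist; python3 - <<'E'
from h import *
from bench import monitor
s=monitor.state(); plan(s,[*f2w(-113,-143),.030],YAW+np.pi/2)
E
```

```text
t 1.6 tcp [0.5457 0.0802 0.222 ] fix [-115.4 -143.8] yaw_y-fix 90.0 xax [-0.001  0.001 -1.   ] F [0.4 0.4 0.4] g 0.0902 q [-0.07  0.1   1.66  0.    1.38 -1.68]
shift [19.22, 0.02, 0.27] rot [0.04, -0.06, -0.02]
```

View pics/wrist_1.png

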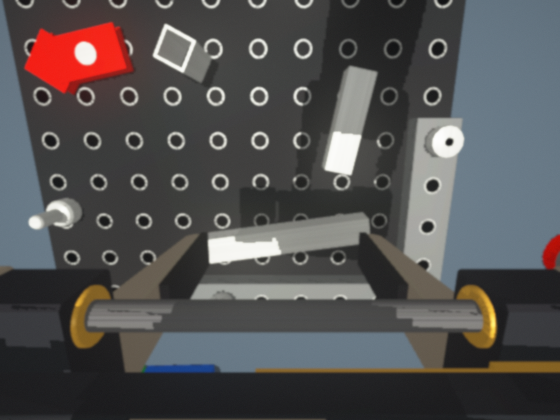

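The wrist view has image up = −x and right = +y. The long tube lies ahead of the fingers at (290,235) and the short tube is at (350,120), so the area behind the long tube is clear. I'll descend there.

{"fn": "apply_moves", "kwargs": {"moves": [[[4,0,0.2],[0,0,0],9],[[8,0,0.2],[0,0,0],9],[[12,0,0.2],[0,0,0],9],[[15,0,0.2],[0,0,0],9],[[17,0,0.2],[0,0,0],9],[[18.3,0,0.2],[0,0,0],9],[[19.1,0,0.2],[0,0,0],9],[[19.1,0,0.2],[0,0,0],9],[[19.1,0,0.2],[0,0,0],9]]}}

```text
t: 2.4
eef_pos: [0.5491, 0.0802, 0.0327]
eef_rot: [-0.031, 1.569, 0.03]
force: [1.3, -0.4, 0.1]
grip_width: 0.09
```

```bash
python3 look.py 2 top wrist
```

```text
t 2.4 tcp [0.5491 0.0802 0.0327] fix [-112.  -143.9] yaw_y-fix 90.0 xax [ 0.002 -0.    -1.   ] F [ 1.3 -0.4  0.1] g 0.09 q [-0.07  0.33  1.8   0.    1.01 -1.68]
```

View pics/wrist_2.png

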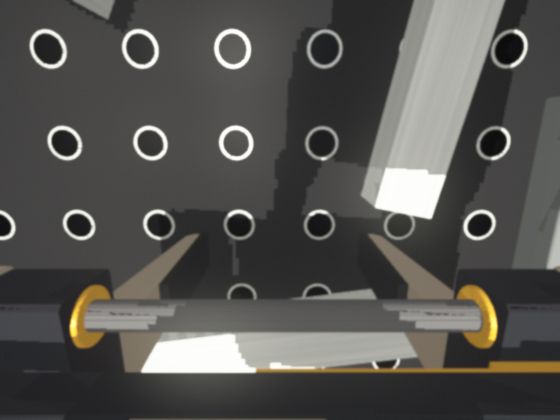

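{"fn": "apply_moves", "kwargs": {"moves": [[[0,0,0.4],[0,0,0],9],[[0,0,0.8],[0,0,0],9],[[0,0,1.2],[0,0,0],9],[[0,0,1.6],[0,0,0],9],[[0,0,2.0],[0,0,0],9],[[0,0,2.4],[0,0,0],9],[[0,0,2.8],[0,0,0],9],[[0,0,3.2],[0,0,0],9],[[0,0,3.6],[0,0,0],9],[[0,0,4.0],[0,0,0],9],[[0,0,4.4],[0,0,0],9],[[0,0,4.8],[0,0,0],9],[[0,0,5.2],[0,0,0],9],[[0,0,5.6],[0,0,0],9],[[0,0,5.9],[0,0,0],9],[[0,0,6.2],[0,0,0],9]]}}

```text
t: 3.83
eef_pos: [0.6106, 0.0821, 0.0314]
eef_rot: [-0.03, 1.571, 0.03]
force: [-2.4, 0.2, -0.6]
grip_width: 0.09
```

```bash
python3 look.py 3 top scene; python3 -c "
import cv2
a=cv2.imread('pics/scene_3.png')[140:340,170:430];cv2.imwrite('pics/sc3.png',cv2.resize(a,None,fx=3,fy=3,interpolation=2))"
```

```text
t 3.83 tcp [0.6106 0.0821 0.0314] fix [ -50.5 -144.4] yaw_y-fix 90.0 xax [-0. -0. -1.] F [-2.4  0.2 -0.6] g 0.09 q [-0.06  0.47  1.61 -0.    1.06 -1.67]
```

View pics/sc3.png

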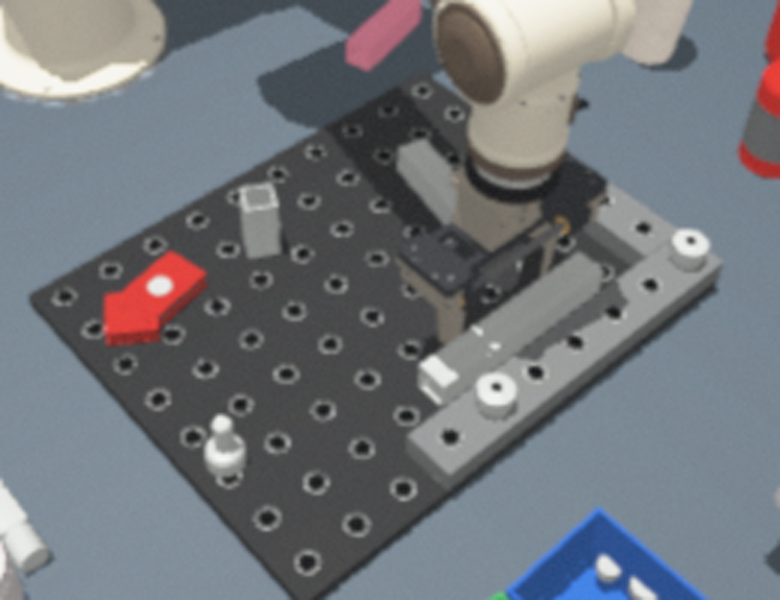

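The long tube sits squarely on both fingers, with about 10 mm still to go to the leg. I'll keep pushing, slower.

{"fn": "apply_moves", "kwargs": {"moves": [[[0,0,0.2],[0,0,0],9],[[0,0,0.4],[0,0,0],9],[[0,0,0.6],[0,0,0],9],[[0,0,0.8],[0,0,0],9],[[0,0,0.9],[0,0,0],9],[[0,0,1.0],[0,0,0],9]]}}

```text
t: 4.43
eef_pos: [0.6204, 0.0825, 0.0317]
eef_rot: [-0.03, 1.571, 0.03]
force: [-4.5, -0.1, 2.6]
grip_width: 0.0899
```

{"fn": "apply_moves", "kwargs": {"moves": [[[0,0,0.1],[0,0,0],9],[[0,0,0.2],[0,0,0],9],[[0,0,0.3],[0,0,0],9]]}}

```text
t: 4.68
eef_pos: [0.6232, 0.0826, 0.0317]
eef_rot: [-0.03, 1.571, 0.03]
force: [-8.0, -0.2, 5.8]
grip_width: 0.0902
```

{"fn": "apply_moves", "kwargs": {"moves": [[[0,0,0.1],[0,0,0],9],[[0,0,0.2],[0,0,0],9],[[0,0,0.2],[0,0,0],9]]}}

```text
t: 4.93
eef_pos: [0.6232, 0.0827, 0.0313]
eef_rot: [-0.03, 1.576, 0.03]
force: [-11.1, -1.6, 7.5]
grip_width: 0.0899
```

```bash
python3 look.py 4 top wrist scene; python3 -c "
import cv2
a=cv2.imread('pics/scene_4.png')[140:340,170:430];cv2.imwrite('pics/sc4.png',cv2.resize(a,None,fx=3,fy=3,interpolation=2))"
```

```text
t 4.93 tcp [0.6232 0.0827 0.0313] fix [ -37.9 -144.3] yaw_y-fix 90.0 xax [-0.006 -0.    -1.   ] F [-11.1  -1.6   7.5] g 0.0899 q [-0.06  0.5   1.57 -0.    1.08 -1.67]
```

View pics/sc4.png

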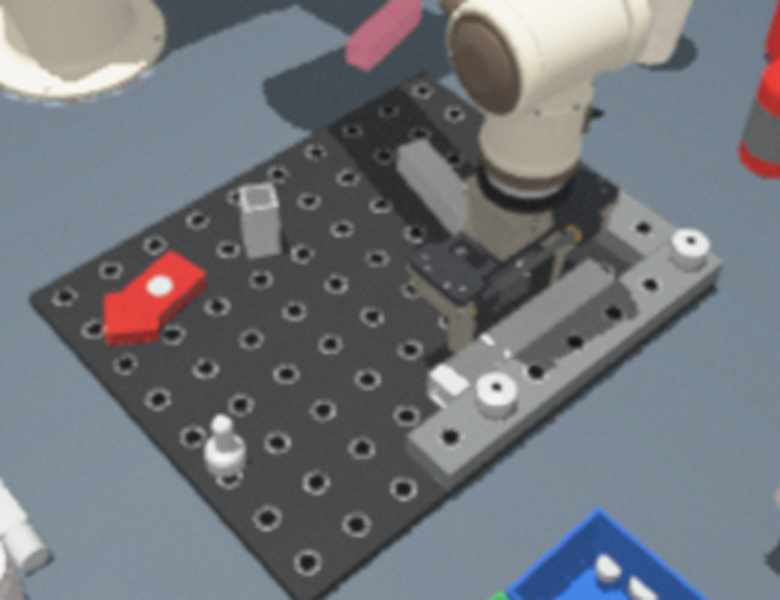

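View pics/wrist_4.png

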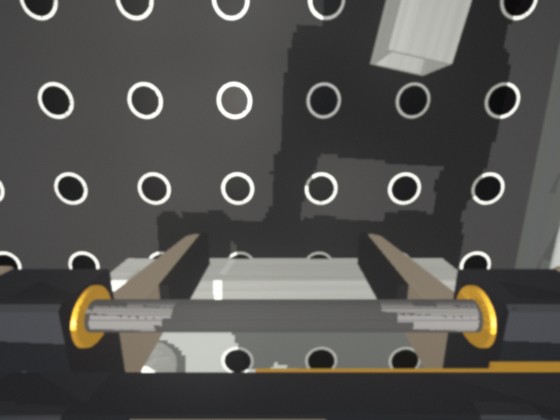

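The tool has stopped advancing and the force is rising, so the long tube is against the long leg. I'll back off, lift, close the fingers and move round to the tube's right end.

{"fn": "apply_moves", "kwargs": {"moves": [[[0,0,-0.5],[0,0,0],9],[[0,0,-1.2],[0,0,0],9],[[-3,0,-1.2],[0,0,0],6],[[-6.5,0,-1.2],[0,0,0],3],[[-7,-4,-0.5],[0,0,0],0],[[-7,-8,0.5],[0,0,0],0],[[-7,-11,1.5],[0,0,0],0],[[-7,-13,1.9],[0,0,0],0],[[-7,-14,1.9],[0,0,0],0],[[-7,-14,1.9],[0,0,0],0],[[-7,-14,1.9],[0,0,0],0]]}}

```text
t: 6.0
eef_pos: [0.6494, -0.0559, 0.1014]
eef_rot: [-0.029, 1.571, 0.03]
force: [-0.4, 0.7, -0.9]
grip_width: 0.0321
```

```bash
python3 look.py 5 top; python3 - <<'E'
from h import *
from bench import monitor
plan(monitor.state(),[*f2w(-17,-284),.031],YAW+np.pi/2)
a=cv2.imread('pics/top_5.png')[110:270,170:370];cv2.imwrite('pics/tp5.png',cv2.resize(a,None,fx=4,fy=3.7,interpolation=2))
E
```

```text
t 6.0 tcp [ 0.6494 -0.0559  0.1014] fix [ -17.  -283.8] yaw_y-fix 90.0 xax [ 0.     0.001 -1.   ] F [-0.4  0.7 -0.9] g 0.0321 q [-0.27  0.46  1.47  0.    1.21 -1.88]
shift [7.03, -0.1, 0.01] rot [0.02, -0.01, -0.04]
```

View pics/tp5.png

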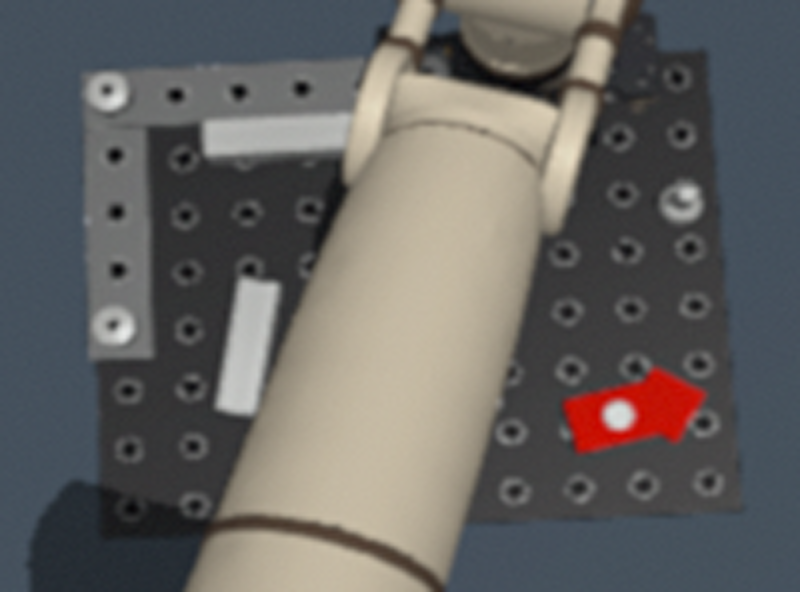

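The long tube lies flush along the long leg. Its left end is at crop x≈203 and the short leg's face is at x≈150, so the gap is about 42 mm. Next I'll close the fingers, descend and push its end.

{"fn": "apply_moves", "kwargs": {"moves": [[[0,0,0],[0,0,0],0],[[1,0,0],[0,0,0],0],[[3,0,0],[0,0,0],0],[[5,0,0],[0,0,0],0],[[6.3,0,0],[0,0,0],0],[[7,0,0],[0,0,0],0],[[7,0,0],[0,0,0],0],[[7,0.8,0],[0,0,0],0],[[7,1.6,0],[0,0,0],0],[[7,2.0,0],[0,0,0],0],[[7,2.3,0],[0,0,0],0]]}}

```text
t: 6.97
eef_pos: [0.6495, -0.0325, 0.0328]
eef_rot: [-0.031, 1.569, 0.03]
force: [-0.8, -0.1, -0.6]
grip_width: 0.0003
```

{"fn": "apply_moves", "kwargs": {"moves": [[[0,0.3,0],[0,0,0],0],[[0,0.6,0],[0,0,0],0],[[0,0.9,0],[0,0,0],0],[[0,1.2,0],[0,0,0],0],[[0,1.5,0],[0,0,0],0],[[0,1.8,0],[0,0,0],0],[[0,2.1,0],[0,0,0],0],[[0,2.4,0],[0,0,0],0],[[0,2.7,0],[0,0,0],0],[[0,3.0,0],[0,0,0],0],[[0,3.2,0],[0,0,0],0],[[0,3.4,0],[0,0,0],0],[[0,3.5,0],[0,0,0],0]]}}

```text
t: 8.05
eef_pos: [0.6474, 0.0018, 0.0316]
eef_rot: [-0.03, 1.571, 0.03]
force: [0.5, -5.0, 3.4]
grip_width: 0.0005
```

```bash
python3 look.py 6 top scene; python3 - <<'E'
from h import *
a=cv2.imread('pics/top_6.png')[110:270,170:370];cv2.imwrite('pics/tp6.png',cv2.resize(a,None,fx=4,fy=3.7,interpolation=2))
a=cv2.imread('pics/scene_6.png')[140:340,170:430];cv2.imwrite('pics/sc6.png',cv2.resize(a,None,fx=3,fy=3,interpolation=2))
E
```

```text
t 8.05 tcp [0.6474 0.0018 0.0316] fix [ -16.8 -226. ] yaw_y-fix 90.0 xax [-0.  0. -1.] F [ 0.5 -5.   3.4] g 0.0005 q [-0.18  0.54  1.51  0.    1.09 -1.79]
```

View pics/tp6.png

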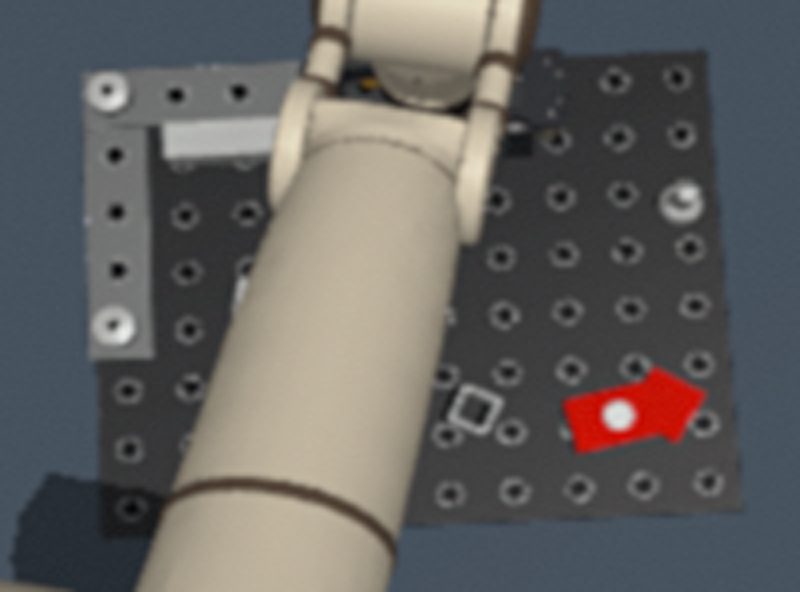

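View pics/sc6.png

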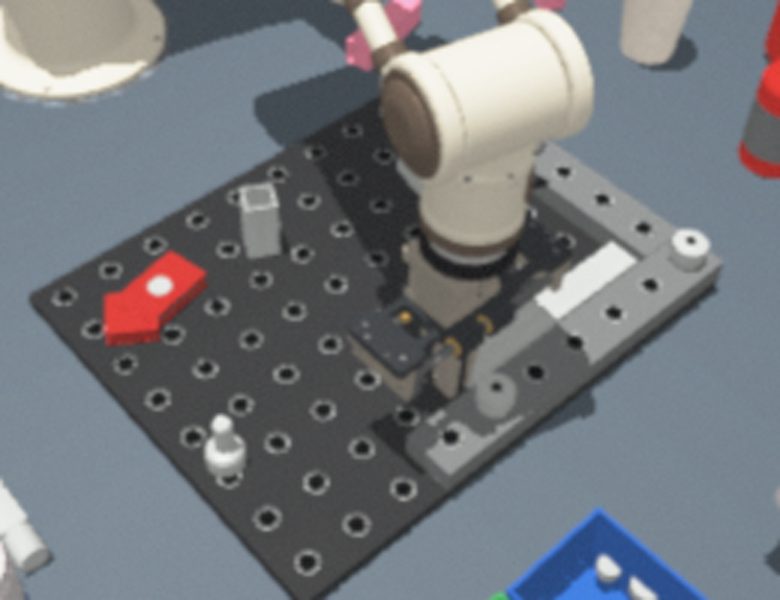

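About 8 mm is left between the tube's end (crop x≈163) and the short leg (x≈150).

{"fn": "apply_moves", "kwargs": {"moves": [[[0,0.2,0],[0,0,0],0],[[0,0.4,0],[0,0,0],0],[[0,0.5,0],[0,0,0],0],[[0,0.6,0],[0,0,0],0],[[0,0.7,0],[0,0,0],0]]}}

```text
t: 8.57
eef_pos: [0.647, 0.0086, 0.0314]
eef_rot: [-0.03, 1.571, 0.03]
force: [-1.0, -4.0, 2.6]
grip_width: 0.0005
```

{"fn": "apply_moves", "kwargs": {"moves": [[[0,0.1,0],[0,0,0],0],[[0,0.2,0],[0,0,0],0],[[0,0.3,0],[0,0,0],0]]}}

```text
t: 8.82
eef_pos: [0.6469, 0.0116, 0.0315]
eef_rot: [-0.03, 1.571, 0.03]
force: [0.0, -3.3, 2.1]
grip_width: 0.0004
```

{"fn": "apply_moves", "kwargs": {"moves": [[[0,0.1,0],[0,0,0],0],[[0,0.2,0],[0,0,0],0],[[0,0.3,0],[0,0,0],0]]}}

```text
t: 9.07
eef_pos: [0.6468, 0.0146, 0.0314]
eef_rot: [-0.03, 1.571, 0.03]
force: [0.1, -2.4, 1.4]
grip_width: 0.0006
```

{"fn": "apply_moves", "kwargs": {"moves": [[[0,0.1,0],[0,0,0],0],[[0,0.2,0],[0,0,0],0],[[0,0.2,0],[0,0,0],0]]}}

```text
t: 9.32
eef_pos: [0.6468, 0.0167, 0.0315]
eef_rot: [-0.03, 1.571, 0.03]
force: [0.5, -2.1, 1.0]
grip_width: 0.0004
```

```bash
python3 look.py 7 top ; python3 - <<'E'
from h import *
a=cv2.imread('pics/top_7.png')[120:180,180:280];cv2.imwrite('pics/tp7.png',cv2.resize(a,None,fx=8,fy=8,interpolation=2))
E
```

```text
t 9.32 tcp [0.6468 0.0167 0.0315] fix [ -16.8 -211.2] yaw_y-fix 90.0 xax [-0.  0. -1.] F [ 0.5 -2.1  1. ] g 0.0004 q [-0.16  0.54  1.51 -0.    1.09 -1.77]
```

View pics/tp7.png

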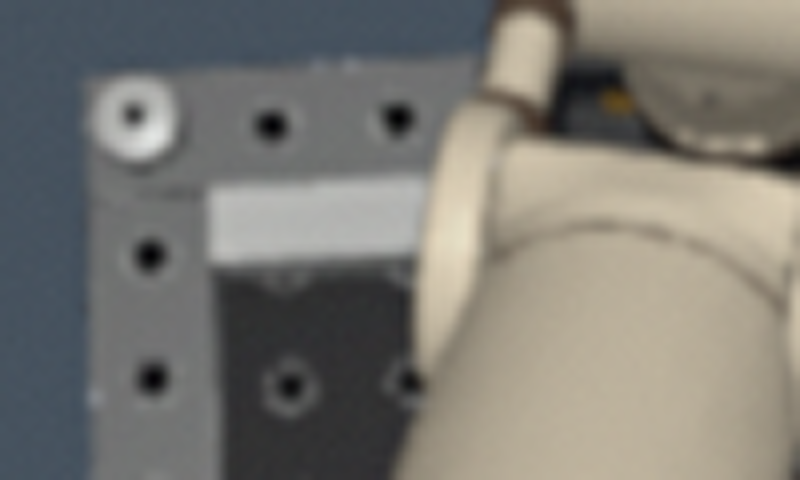

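{"fn": "apply_moves", "kwargs": {"moves": [[[0,0.1,0],[0,0,0],0],[[0,0.2,0],[0,0,0],0],[[0,0.2,0],[0,0,0],0]]}}

```text
t: 9.62
eef_pos: [0.6468, 0.0168, 0.0315]
eef_rot: [-0.032, 1.571, 0.028]
force: [0.7, -7.8, 0.8]
grip_width: 0.0003
```

{"fn": "apply_moves", "kwargs": {"moves": [[[0,0.1,0],[0,0,0],0],[[0,0.2,0],[0,0,0],0],[[0,0.2,0],[0,0,0],0]]}}

```text
t: 9.87
eef_pos: [0.6471, 0.0169, 0.0316]
eef_rot: [-0.035, 1.57, 0.026]
force: [-0.0, -14.0, -0.4]
grip_width: 0.0004
```

The long tube stopped at the short leg with the force rising to 14 N. I'll retreat and move to the -y side of the short tube, turning the jaws to line up with fixture x.

{"fn": "apply_moves", "kwargs": {"moves": [[[0,-0.8,0],[0,0,0],0],[[0,-1.8,0],[0,0,0],0],[[-3,-1.8,0],[0,0,0],0],[[-6.5,-1.8,0],[0,0,0],0],[[-8,0,-3],[7,0,0],0],[[-8,2,-6],[14,0,0],1],[[-8,4,-9],[21,0,0],2],[[-8,6,-12],[28,0,0],3],[[-8,7,-15],[35,0,0],4],[[-8,7.5,-17],[42,0,0],5],[[-8,7.8,-17.8],[49,0,0],6],[[-8,7.8,-17.8],[56,0,0],6],[[-8,7.8,-17.8],[63,0,0],6],[[-8,7.8,-17.8],[70,0,0],6],[[-8,7.8,-17.8],[77,0,0],6],[[-8,7.8,-17.8],[84,0,0],6],[[-8,7.8,-17.8],[90,0,0],6],[[-8,7.8,-17.8],[90,0,0],6],[[-8,7.8,-17.8],[90,0,0],6]]}}

```text
t: 11.45
eef_pos: [0.4656, 0.0919, 0.1115]
eef_rot: [1.179, 1.229, -1.179]
force: [0.0, 0.4, -0.6]
grip_width: 0.0597
```

```bash
python3 look.py 8 top ; python3 - <<'E'
from h import *
from bench import monitor
plan(monitor.state(),[*f2w(-195,-128),.031],YAW)
a=cv2.imread('pics/top_8.png')[110:270,170:370];cv2.imwrite('pics/tp8.png',cv2.resize(a,None,fx=4,fy=3.7,interpolation=2))
E
```

```text
t 11.45 tcp [0.4656 0.0919 0.1115] fix [-195. -129.] yaw_y-fix 0.2 xax [-0.001  0.001 -1.   ] F [ 0.   0.4 -0.6] g 0.0597 q [-0.06  0.02  1.98  0.    1.15 -0.1 ]
shift [8.05, -0.01, -0.11] rot [0.15, -0.03, 0.02]
```

View pics/tp8.png

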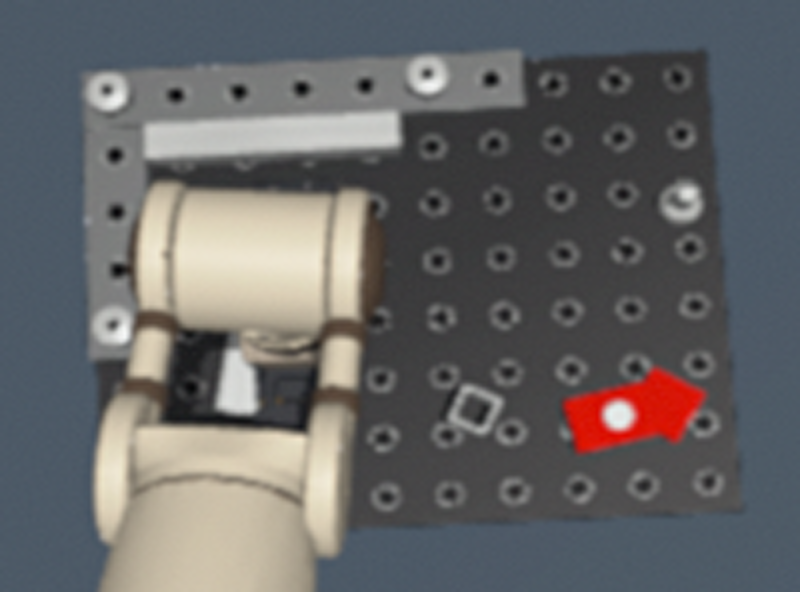

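The long tube sits flush in the corner, and the other parts are where they were. Now down beside the short tube.

{"fn": "apply_moves", "kwargs": {"moves": [[[2.5,0,0.1],[0.15,0,0],6],[[5,0,0.1],[0.15,0,0],6],[[7,0,0.1],[0.15,0,0],6],[[8,0,0.1],[0.15,0,0],6],[[8.1,0,0.1],[0.15,0,0],6],[[8.1,0,-0.5],[0.15,0,0],6],[[8.1,0,-1.0],[0.15,0,0],6],[[8.1,0,-1.5],[0.15,0,0],6],[[8.1,0,-2.0],[0.15,0,0],6],[[8.1,0,-2.4],[0.15,0,0],6],[[8.1,0,-2.8],[0.15,0,0],6],[[8.1,0,-3.2],[0.15,0,0],6],[[8.1,0,-3.6],[0.15,0,0],6],[[8.1,0,-4.0],[0.15,0,0],6],[[8.1,0,-4.4],[0.15,0,0],6],[[8.1,0,-4.8],[0.15,0,0],6],[[8.1,0,-5.2],[0.15,0,0],6],[[8.1,0,-5.5],[0.15,0,0],6]]}}

```text
t: 13.0
eef_pos: [0.4638, 0.1469, 0.0306]
eef_rot: [1.183, 1.226, -1.183]
force: [-0.2, -2.5, 0.6]
grip_width: 0.0599
```

```bash
python3 look.py 9 scene wrist; python3 - <<'E'
from h import *
a=cv2.imread('pics/scene_9.png')[140:340,170:430];cv2.imwrite('pics/sc9.png',cv2.resize(a,None,fx=3,fy=3,interpolation=2))
E
```

```text
t 13.0 tcp [0.4638 0.1469 0.0306] fix [-194.7  -74. ] yaw_y-fix -0.2 xax [-0. -0. -1.] F [-0.2 -2.5  0.6] g 0.0599 q [ 0.06  0.18  1.99 -0.    0.97  0.02]
```

View pics/sc9.png

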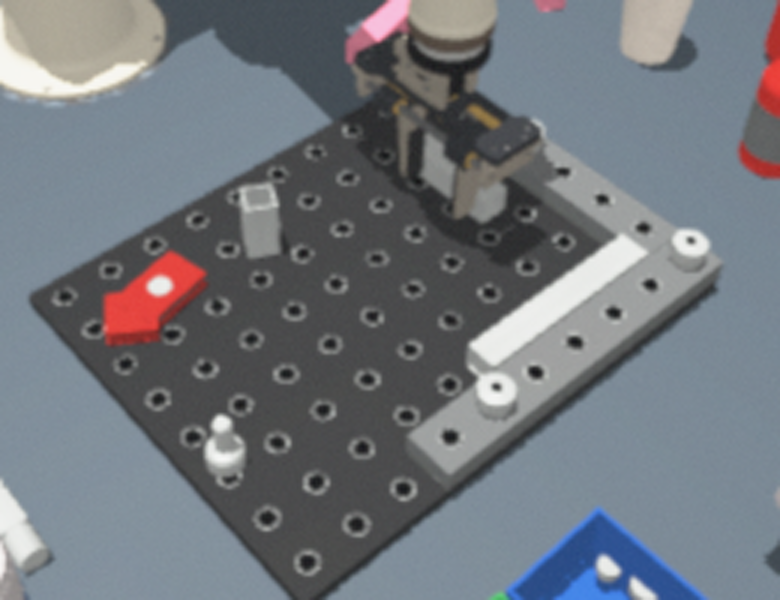

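View pics/wrist_9.png

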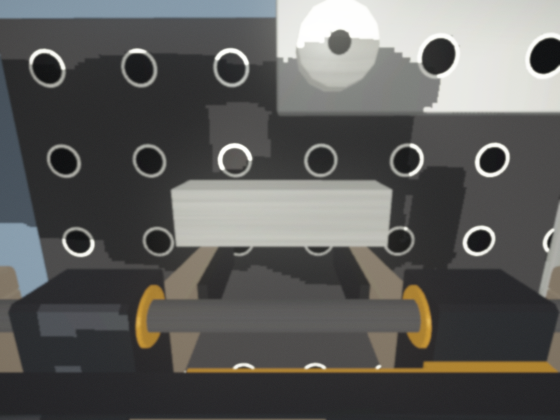

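The short tube (wrist view, rows 180–245) is square to the fingers. I'll stop about 12 mm short of the leg.

{"fn": "apply_moves", "kwargs": {"moves": [[[0,0,-0.4],[0.1,0,0],6],[[0,0,-0.8],[0.2,0,0],6],[[0,0,-1.2],[0.2,0,0],6],[[0,0,-1.6],[0.2,0,0],6],[[0,0,-1.9],[0.2,0,0],6],[[0,0,-2.1],[0.2,0,0],6],[[0,0,-2.1],[0.2,0,0],6],[[0,0,-1.5],[0.2,0,0],6],[[0,0,-0.7],[0.2,0,0],6],[[0,0,0.2],[0.2,0,0],6],[[-4,0,0.2],[0.2,0,0],5],[[-8,0,0.2],[0.2,0,0],4],[[-8,-2.5,0.2],[0.2,0,0],3],[[-8,-5,0.2],[0.2,0,0],2],[[-8,-8,0],[0.2,0,0],0],[[-8,-10,-1],[0.2,0,0],0],[[-8,-11,-2],[0.2,0,0],0],[[-8,-11,-2],[0.2,0,0],0]]}}

```text
t: 14.6
eef_pos: [0.3512, 0.1628, 0.1102]
eef_rot: [1.185, 1.225, -1.186]
force: [0.3, -0.3, -0.9]
grip_width: 0.0085
```

```bash
python3 look.py 10 top scene ; python3 - <<'E'
from h import *
from bench import monitor
f=np.load("top_10.npz")
a=f["im"][110:270,170:370];cv2.imwrite('pics/tp10.png',cv2.resize(a,None,fx=4,fy=3.7,interpolation=2))
a=cv2.imread('pics/scene_10.png')[140:340,170:430];cv2.imwrite('pics/sc10.png',cv2.resize(a,None,fx=3,fy=3,interpolation=2))
plan(monitor.state(),[*f2w(-285,-30),.11],YAW+np.pi/2)
E
```

```text
t 14.6 tcp [0.3512 0.1628 0.1102] fix [-306.5  -53.7] yaw_y-fix -0.3 xax [-0.001  0.    -1.   ] F [ 0.3 -0.3 -0.9] g 0.0085 q [ 0.12 -0.23  2.21  0.    1.17  0.09]
shift [0.08, 1.9, -2.46] rot [89.64, -0.04, -0.06]
```

View pics/tp10.png

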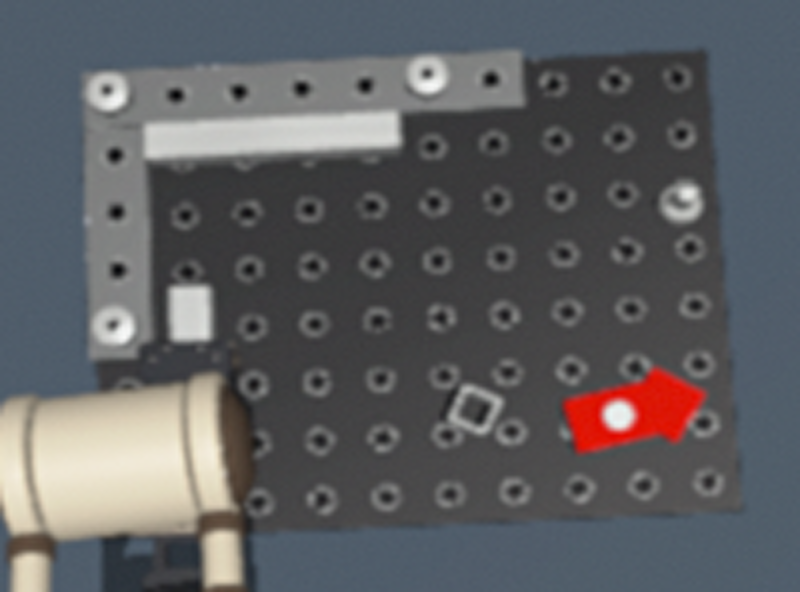

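View pics/sc10.png

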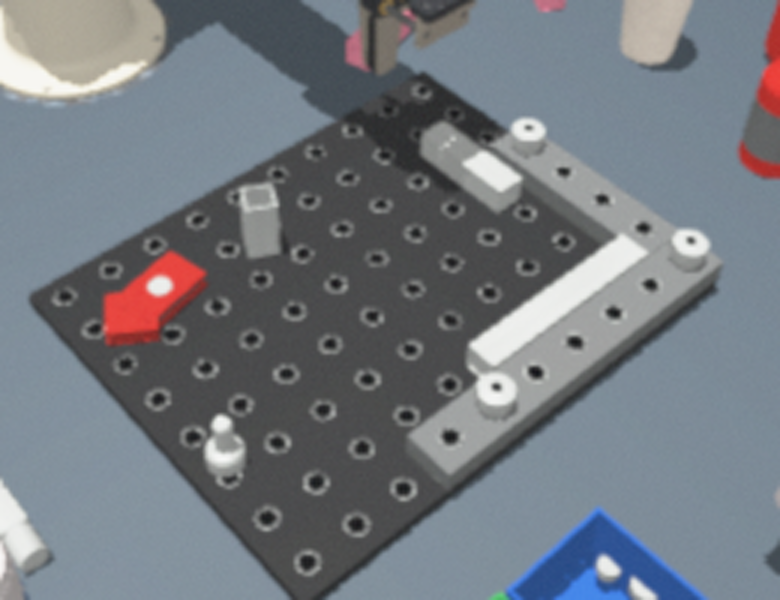

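```bash
python3 - <<'E'
from h import *
f=np.load("top_10.npz"); g=cv2.cvtColor(f["im"],cv2.COLOR_BGR2GRAY)
for v in(190,195,199):
    r=g[v,205:230].astype(float); i=np.where(r>170)[0]; 
    print(v,w2f(atz(f,[[205+i[0]-.5,v],[205+i[-1]+.5,v]],.045)).round(1).tolist())
for u in(216,220):
    c=g[180:200,u]; i=np.where(c>150)[0]; print(w2f(atz(f,[[u,180+i[0]-.5]],.045)))
E
```

```text
190 [[-150.4, -16.6], [-151.8, -44.7]]
195 [[-166.0, -16.2], [-167.5, -44.2]]
199 [[-178.6, -15.8], [-180.0, -43.8]]
[[-139.91636894  -27.87805641]]
[[-140.57097013  -40.35110826]]
```

The short tube is parallel to the short leg with a gap of about 14 mm. Its centre is at y'≈-30 and its near end at x'≈-250. I'll turn the jaws and push on its near end.

{"fn": "apply_moves", "kwargs": {"moves": [[[0,0.3,-0.5],[7,0,0],0],[[0,0.6,-1],[14,0,0],0],[[0,0.9,-1.5],[21,0,0],0],[[0,1.2,-2],[28,0,0],0],[[0,1.5,-2.4],[35,0,0],0],[[0,1.8,-2.4],[42,0,0],0],[[0,1.9,-2.4],[49,0,0],0],[[0,1.9,-2.4],[56,0,0],0],[[0,1.9,-2.4],[63,0,0],0],[[0,1.9,-2.4],[70,0,0],0],[[0,1.9,-2.4],[77,0,0],0],[[0,1.9,-2.4],[84,0,0],0],[[0,1.9,-2.4],[89.6,0,0],0],[[0,1.9,-2.4],[89.6,0,0],0],[[0,1.9,-2.4],[89.6,0,0],0]]}}

```text
t: 15.95
eef_pos: [0.3723, 0.1867, 0.1107]
eef_rot: [2.201, 0.045, -2.2]
force: [0.2, 0.3, 0.3]
grip_width: 0.0004
```

```bash
python3 - <<'E'
from h import *
from bench import monitor
s=monitor.state();show(s)
plan(s,[*f2w(-280,-30.3),.031],YAW+np.pi/2)
E
```

```text
t 15.95 tcp [0.3723 0.1867 0.1107] fix [-284.6  -30.7] yaw_y-fix -89.9 xax [ 0. -0. -1.] F [0.2 0.3 0.3] g 0.0004 q [ 0.17 -0.15  2.14 -0.    1.15  1.7 ]
shift [7.97, -0.04, -0.46] rot [0.14, -0.02, -0.01]
```

{"fn": "apply_moves", "kwargs": {"moves": [[[3,0,0],[0.1,0,0],0],[[6,0,0],[0.1,0,0],0],[[7.6,0,0],[0.1,0,0],0],[[8,0,0],[0.1,0,0],0],[[8,0,-0.8],[0.1,0,0],0],[[8,0,-1.6],[0.1,0,0],0],[[8,0,-2],[0.1,0,0],0],[[8,0,-2.4],[0.1,0,0],0],[[8,0,-2.8],[0.1,0,0],0],[[8,0,-3.2],[0.1,0,0],0],[[8,0,-3.6],[0.1,0,0],0],[[8,0,-4],[0.1,0,0],0],[[8,0,-4.4],[0.1,0,0],0],[[8,0,-4.8],[0.1,0,0],0],[[8,0,-5.2],[0.1,0,0],0],[[8,0,-5.6],[0.1,0,0],0],[[8,0,-6],[0.1,0,0],0]]}}

```text
t: 17.37
eef_pos: [0.4317, 0.1896, 0.0306]
eef_rot: [2.203, 0.041, -2.203]
force: [-1.1, 0.1, 2.2]
grip_width: 0.0008
```

```bash
python3 look.py 11 top scene ; python3 - <<'E'
from h import *
f=np.load("top_11.npz")
a=f["im"][110:270,170:370];a=cv2.resize(a,None,fx=2,fy=2,interpolation=2)
b=cv2.imread('pics/scene_11.png')[140:300,290:450];b=cv2.resize(b,None,fx=2,fy=2,interpolation=2)
cv2.imwrite('pics/c11.png',np.hstack([a,b]))
E
```

```text
t 17.37 tcp [0.4317 0.1896 0.0306] fix [-225.1  -30.1] yaw_y-fix -90.1 xax [-0. -0. -1.] F [-1.1  0.1  2.2] g 0.0008 q [0.16 0.15 2.03 0.   0.96 1.69]
```

View pics/c11.png

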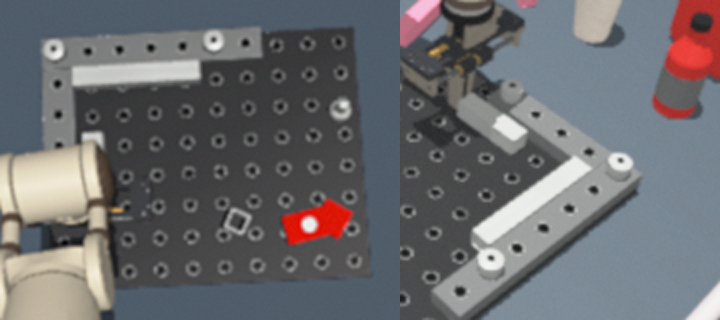

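The short tube is sliding straight. Continuing.

{"fn": "apply_moves", "kwargs": {"moves": [[[0,0,-0.4],[-0.1,0,0],0],[[0,0,-0.8],[-0.1,0,0],0],[[0,0,-1.2],[-0.1,0,0],0],[[0,0,-1.6],[-0.1,0,0],0],[[0,0,-2],[-0.1,0,0],0],[[0,0,-2.4],[-0.1,0,0],0],[[0,0,-2.8],[-0.1,0,0],0],[[0,0,-3.2],[-0.1,0,0],0],[[0,0,-3.6],[-0.1,0,0],0],[[0,0,-4],[-0.1,0,0],0]]}}

```text
t: 18.3
eef_pos: [0.4717, 0.1911, 0.0306]
eef_rot: [2.202, 0.043, -2.202]
force: [-2.1, 0.4, -1.3]
grip_width: 0.0004
```

```bash
python3 look.py 12 top scene ; python3 - <<'E'
from h import *
f=np.load("top_12.npz")
a=f["im"][110:230,180:280];a=cv2.resize(a,None,fx=4,fy=4,interpolation=2)
b=cv2.imread('pics/scene_12.png')[150:270,310:410];b=cv2.resize(b,None,fx=4,fy=4,interpolation=2)
cv2.imwrite('pics/c12.png',np.hstack([a,b]))
E
```

```text
t 18.3 tcp [0.4717 0.1911 0.0306] fix [-185.1  -30.1] yaw_y-fix -90.0 xax [-0. -0. -1.] F [-2.1  0.4 -1.3] g 0.0004 q [ 0.15  0.24  1.93 -0.    0.98  1.68]
```

View pics/c12.png

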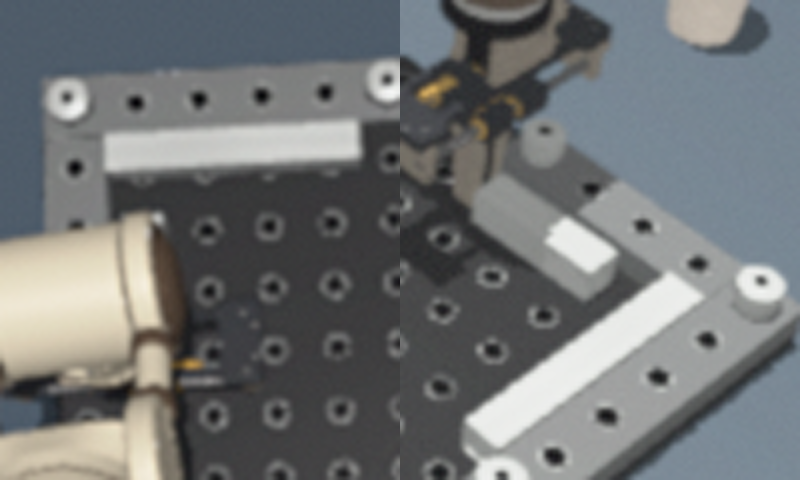

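About 36 mm remains to the long tube. I'll go most of the way, stop short, then retreat and swing round to its -y side.

{"fn": "apply_moves", "kwargs": {"moves": [[[0,0,-0.4],[0,0,0],0],[[0,0,-0.8],[0,0,0],0],[[0,0,-1.2],[0,0,0],0],[[0,0,-1.6],[0,0,0],0],[[0,0,-2],[0,0,0],0],[[0,0,-2.4],[0,0,0],0],[[0,0,-2.6],[0,0,0],0],[[0,0,-2.7],[0,0,0],0],[[0,0,-2.0],[0,0,0],0],[[0,0,-1.2],[0,0,0],0],[[-4,0,-1.2],[0,0,0],0],[[-8,0,-1.2],[0,0,0],0],[[-8,1,-1.2],[-7,0,0],0],[[-8,2,-1.2],[-14,0,0],0],[[-8,3,-1.2],[-21,0,0],0],[[-8,4,-1.2],[-28,0,0],0],[[-8,5,-1.2],[-35,0,0],0]]}}

```text
t: 19.82
eef_pos: [0.4845, 0.1413, 0.1106]
eef_rot: [1.844, 0.627, -1.843]
force: [0.6, -0.6, -0.8]
grip_width: 0.0006
```

```bash
python3 look.py 13 top scene ; python3 - <<'E'
from h import *
from bench import monitor
f=np.load("top_13.npz")
a=f["im"][110:230,180:280];a=cv2.resize(a,None,fx=4,fy=4,interpolation=2)
b=cv2.imread('pics/scene_13.png')[150:270,310:410];b=cv2.resize(b,None,fx=4,fy=4,interpolation=2)
cv2.imwrite('pics/c13.png',np.hstack([a,b]))
plan(monitor.state(),[*f2w(-93,-82),.11],YAW)
E
```

```text
t 19.82 tcp [0.4845 0.1413 0.1106] fix [-174.3  -80.4] yaw_y-fix -54.6 xax [ 0. -0. -1.] F [ 0.6 -0.6 -0.8] g 0.0006 q [ 0.04  0.1   1.9  -0.    1.15  0.96]
shift [0.06, 4.74, -6.58] rot [-55.02, 0.01, -0.01]
```

View pics/c13.png

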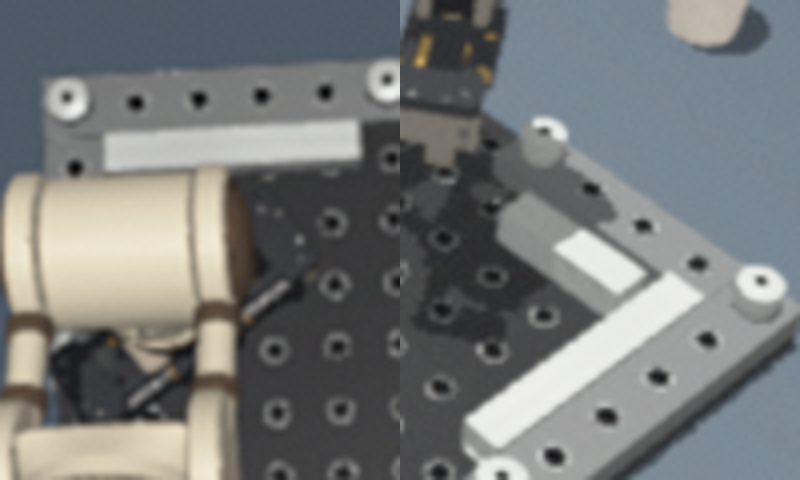

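The short tube is straight, with small gaps left at both faces. Moving to its -y side.

{"fn": "apply_moves", "kwargs": {"moves": [[[0,1,-1.4],[-7,0,0],1],[[0,2,-2.8],[-14,0,0],2],[[0,3,-4.2],[-21,0,0],3],[[0,4,-5.5],[-28,0,0],4],[[0,4.7,-6.6],[-35,0,0],5],[[0,4.7,-6.6],[-42,0,0],5],[[0,4.7,-6.6],[-49,0,0],5],[[0,4.7,-6.6],[-55,0,0],5],[[0,4.7,-6.6],[-55,0,0],5],[[0,4.7,-6.6],[-55,0,0],5]]}}

```text
t: 20.75
eef_pos: [0.5658, 0.1446, 0.1105]
eef_rot: [1.184, 1.225, -1.184]
force: [-0.0, 0.6, 0.1]
grip_width: 0.0503
```

```bash
python3 look.py 14 wrist ; python3 - <<'E'
from h import *
from bench import monitor
plan(monitor.state(),[*f2w(-93,-82),.031],YAW)
E
```

```text
t 20.75 tcp [0.5658 0.1446 0.1105] fix [-92.8 -80.2] yaw_y-fix -0.3 xax [-0.  0. -1.] F [-0.   0.6  0.1] g 0.0503 q [0.04 0.29 1.67 0.   1.18 0.01]
shift [7.96, -0.02, 0.18] rot [-0.22, -0.01, 0.0]
```

View pics/wrist_14.png

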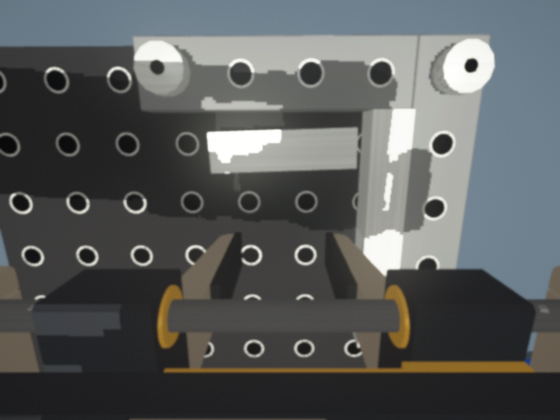

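The wrist view shows the short tube at (283,150), level with the leg and just left of the long tube at (385,180), and the fingers are clear of both. Descend and push.

{"fn": "apply_moves", "kwargs": {"moves": [[[3,0,0],[-0.2,0,0],5],[[6,0,0],[-0.2,0,0],5],[[7.6,0,0],[-0.2,0,0],5],[[8,0,0],[-0.2,0,0],5],[[8,0,-0.6],[-0.2,0,0],5],[[8,0,-1.2],[-0.2,0,0],5],[[8,0,-1.7],[-0.2,0,0],5],[[8,0,-2.1],[-0.2,0,0],5],[[8,0,-2.5],[-0.2,0,0],5],[[8,0,-2.9],[-0.2,0,0],5],[[8,0,-3.2],[-0.2,0,0],5],[[8,0,-3.4],[-0.2,0,0],5],[[8,0,-3.6],[-0.2,0,0],5],[[8,0,-3.7],[-0.2,0,0],5]]}}

```text
t: 21.97
eef_pos: [0.565, 0.1811, 0.0307]
eef_rot: [1.178, 1.228, -1.178]
force: [-0.2, -2.1, 1.7]
grip_width: 0.0496
```

{"fn": "apply_moves", "kwargs": {"moves": [[[0,0,-0.1],[0,0,0],5],[[0,0,-0.2],[0,0,0],5],[[0,0,-0.3],[0,0,0],5]]}}

```text
t: 22.22
eef_pos: [0.5647, 0.184, 0.0306]
eef_rot: [1.178, 1.229, -1.178]
force: [0.4, -1.7, 1.1]
grip_width: 0.0499
```

{"fn": "apply_moves", "kwargs": {"moves": [[[0,0,-0.1],[0,0,0],5],[[0,0,-0.2],[0,0,0],5],[[0,0,-0.3],[0,0,0],5]]}}

```text
t: 22.47
eef_pos: [0.5645, 0.1871, 0.0306]
eef_rot: [1.178, 1.229, -1.178]
force: [-0.5, -0.9, 2.1]
grip_width: 0.0503
```

{"fn": "apply_moves", "kwargs": {"moves": [[[0,0,-0.1],[0,0,0],5],[[0,0,-0.2],[0,0,0],5],[[0,0,-0.3],[0,0,0],5]]}}

```text
t: 22.72
eef_pos: [0.5644, 0.188, 0.0306]
eef_rot: [1.174, 1.227, -1.18]
force: [-1.4, -12.4, 3.4]
grip_width: 0.0499
```

{"fn": "apply_moves", "kwargs": {"moves": [[[0,0,-0.1],[0,0,0],5],[[0,0,-0.2],[0,0,0],5],[[0,0,-0.2],[0,0,0],5]]}}

```text
t: 22.97
eef_pos: [0.5644, 0.1881, 0.0306]
eef_rot: [1.172, 1.225, -1.182]
force: [-2.4, -16.2, 5.2]
grip_width: 0.0501
```

The short tube is against the short leg (16 N, tool stopped). Next I'll retreat and go to its near end for the last +x push.

{"fn": "apply_moves", "kwargs": {"moves": [[[0,0,0.6],[0,0,0],5],[[0,0,1.5],[0,0,0],5],[[-4,0,1.5],[0,0,0],4],[[-8,0,1.5],[0,0,0],3],[[-8,-4,1],[0,0,0],1.5],[[-8,-8,0],[0,0,0],0],[[-8,-10,-1.5],[0,0,0],0],[[-8,-10,-1.7],[0,0,0],0],[[-8,-10,-1.7],[0,0,0],0],[[-8,-10,-1.7],[0,0,0],0],[[-8,-10,-1.7],[0,0,0],0]]}}

```text
t: 23.88
eef_pos: [0.4649, 0.2045, 0.1108]
eef_rot: [1.179, 1.228, -1.177]
force: [0.4, 0.6, 0.4]
grip_width: 0.0001
```

```bash
python3 look.py 15 scene top; python3 - <<'E'
from h import *
from bench import monitor
f=np.load("top_15.npz")
a=f["im"][110:230,180:280];a=cv2.resize(a,None,fx=4,fy=4,interpolation=2)
b=cv2.imread('pics/scene_15.png')[150:270,310:410];b=cv2.resize(b,None,fx=4,fy=4,interpolation=2)
cv2.imwrite('pics/c15.png',np.hstack([a,b]))
plan(monitor.state(),[*f2w(-195,-16),.031],YAW)
E
```

```text
t 23.88 tcp [0.4649 0.2045 0.1108] fix [-191.4  -16.4] yaw_y-fix 0.2 xax [ 0.001  0.    -1.   ] F [0.4 0.6 0.4] g 0.0001 q [0.18 0.1  1.89 0.   1.15 0.13]
shift [7.96, -0.34, -0.05] rot [0.18, -0.01, -0.02]
```

View pics/c15.png

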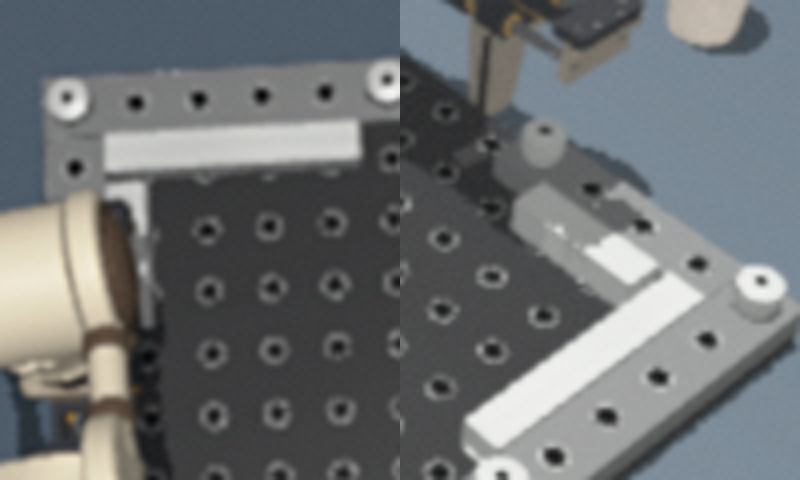

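The short tube is flat on the short leg, with only a few mm to go to the long tube. I'll descend at its near end and push +x.

{"fn": "apply_moves", "kwargs": {"moves": [[[3,0,0],[0.2,0,0],0],[[6,0,0],[0.2,0,0],0],[[7.6,0,0],[0.2,0,0],0],[[8,0,0],[0.2,0,0],0],[[8,0,0],[0.2,0,0],0],[[8,0.4,0],[0.2,0,0],0],[[8,0.8,0],[0.2,0,0],0],[[8,1.2,0],[0.2,0,0],0],[[8,1.6,0],[0.2,0,0],0],[[8,2.0,0],[0.2,0,0],0],[[8,2.3,0],[0.2,0,0],0]]}}

```text
t: 24.9
eef_pos: [0.4877, 0.2059, 0.0311]
eef_rot: [1.181, 1.227, -1.18]
force: [-0.3, -0.5, 0.1]
grip_width: 0.0007
```

{"fn": "apply_moves", "kwargs": {"moves": [[[0,0.2,0],[0,0,0],0],[[0,0.4,0],[0,0,0],0],[[0,0.6,0],[0,0,0],0]]}}

```text
t: 25.15
eef_pos: [0.4928, 0.206, 0.0306]
eef_rot: [1.18, 1.228, -1.181]
force: [0.4, 0.3, 0.5]
grip_width: 0.0004
```

{"fn": "apply_moves", "kwargs": {"moves": [[[0,0.2,0],[0,0,0],0],[[0,0.3,0],[0,0,0],0],[[0,0.4,0],[0,0,0],0]]}}

```text
t: 25.4
eef_pos: [0.4962, 0.2062, 0.0305]
eef_rot: [1.18, 1.228, -1.181]
force: [-1.7, 0.5, 1.5]
grip_width: 0.0006
```

{"fn": "apply_moves", "kwargs": {"moves": [[[0,0.1,0],[0,0,0],0],[[0,0.3,0],[0,0,0],0],[[0,0.4,0],[0,0,0],0]]}}

```text
t: 25.65
eef_pos: [0.5008, 0.2063, 0.0305]
eef_rot: [1.18, 1.227, -1.18]
force: [-1.7, -0.8, -0.5]
grip_width: 0.0003
```

{"fn": "apply_moves", "kwargs": {"moves": [[[0,0.1,0],[0,0,0],0],[[0,0.2,0],[0,0,0],0],[[0,0.3,0],[0,0,0],0]]}}

```text
t: 25.9
eef_pos: [0.5037, 0.2064, 0.0305]
eef_rot: [1.18, 1.227, -1.181]
force: [-1.7, -0.5, -0.6]
grip_width: 0.0004
```

{"fn": "apply_moves", "kwargs": {"moves": [[[0,0.1,0],[0,0,0],0],[[0,0.2,0],[0,0,0],0],[[0,0.3,0],[0,0,0],0]]}}

```text
t: 26.15
eef_pos: [0.504, 0.2065, 0.0303]
eef_rot: [1.177, 1.232, -1.185]
force: [-13.2, -1.4, 11.6]
grip_width: 0.0002
```

{"fn": "apply_moves", "kwargs": {"moves": [[[0,0.1,0],[0,0,0],0],[[0,0.2,0],[0,0,0],0],[[0,0.2,0],[0,0,0],0]]}}

```text
t: 26.4
eef_pos: [0.5041, 0.2065, 0.0303]
eef_rot: [1.174, 1.235, -1.189]
force: [-18.2, -2.3, 15.3]
grip_width: 0.0006
```

Stopped on contact at 18 N. I'll retreat well clear and look closely.

{"fn": "apply_moves", "kwargs": {"moves": [[[0,-0.6,0],[0,0,0],0],[[0,-2,0],[0,0,0],0],[[-4,-2,0],[0,0,0],0],[[-8,-2,0],[0,0,0],0],[[-11,-4,2],[0,0,0],0],[[-12,-6,6],[0,0,0],0],[[-12,-7,10],[0,0,0],0],[[-12,-8,14],[0,0,0],0],[[-12,-8,17],[0,0,0],0],[[-12,-8,18],[0,0,0],0],[[-12,-8,18],[0,0,0],0],[[-12,-8,18],[0,0,0],0]]}}

```text
t: 27.4
eef_pos: [0.4363, 0.0238, 0.1508]
eef_rot: [1.182, 1.226, -1.181]
force: [0.5, 0.3, 0.0]
grip_width: 0.0004
```

```bash
python3 look.py 16 scene top wrist; python3 - <<'E'
from h import *
f=np.load("top_16.npz")
a=f["im"][115:205,185:285];a=cv2.resize(a,None,fx=4,fy=6,interpolation=2)[:540]
b=cv2.imread('pics/scene_16.png')[165:255,310:410];b=cv2.resize(b,None,fx=4,fy=6,interpolation=2)[:540]
cv2.imwrite('pics/c16.png',np.hstack([a,b]))
E
```

```text
t 27.4 tcp [0.4363 0.0238 0.1508] fix [-226.9 -195.9] yaw_y-fix -0.0 xax [ 0.001  0.    -1.   ] F [0.5 0.3 0. ] g 0.0004 q [-0.22 -0.14  2.05  0.    1.24 -0.26]
```

View pics/c16.png

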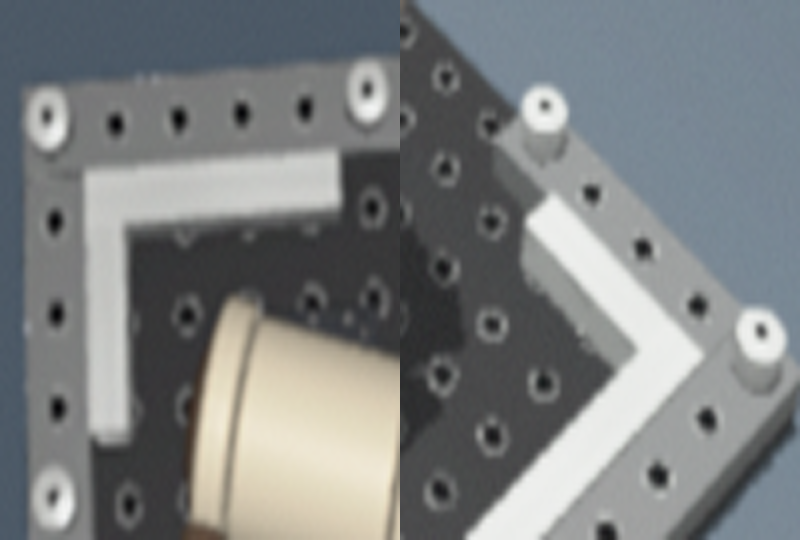

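View pics/wrist_16.png

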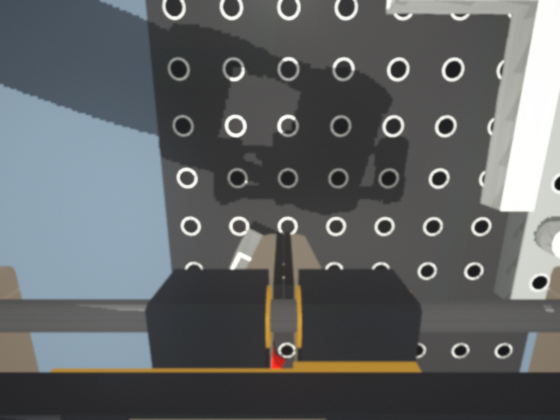

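View pics/top_16.png

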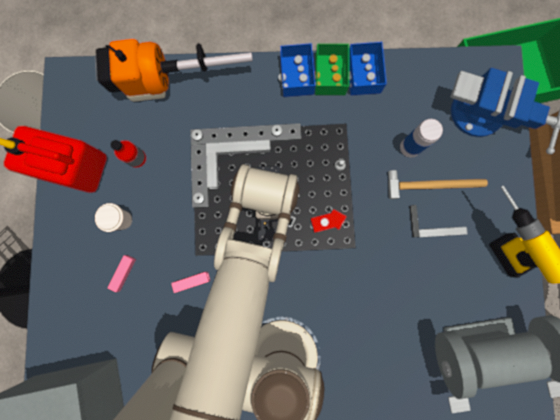

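Both tubes look seated in the top and scene views. I'll take one closer wrist view to check for gaps.

{"fn": "apply_moves", "kwargs": {"moves": [[[-1,4,-2],[0,0,0],0],[[-1,8,-4],[0,0,0],0],[[-1,12,-6],[0,0,0],0],[[-1,15,-8],[0,0,0],0],[[-1,16,-8],[0,0,0],0],[[-1,16,-8],[0,0,0],0],[[-1,16,-8],[0,0,0],0]]}}

```text
t: 28.13
eef_pos: [0.5921, 0.1113, 0.1598]
eef_rot: [1.178, 1.23, -1.18]
force: [-0.0, -1.0, -0.2]
grip_width: 0.0005
```

```bash
python3 look.py 17 wrist; python3 - <<'E'
from h import *
f=np.load("wrist_17.npz"); cv2.imwrite('pics/c17.png',cv2.resize(f["im"][:300,100:500],None,fx=2,fy=2,interpolation=2))
E
```

```text
t 28.13 tcp [0.5921 0.1113 0.1598] fix [ -67.9 -114.5] yaw_y-fix 0.2 xax [-0.002 -0.    -1.   ] F [-0.  -1.  -0.2] g 0.0005 q [-0.01  0.28  1.58 -0.    1.28 -0.06]
```

View pics/c17.png

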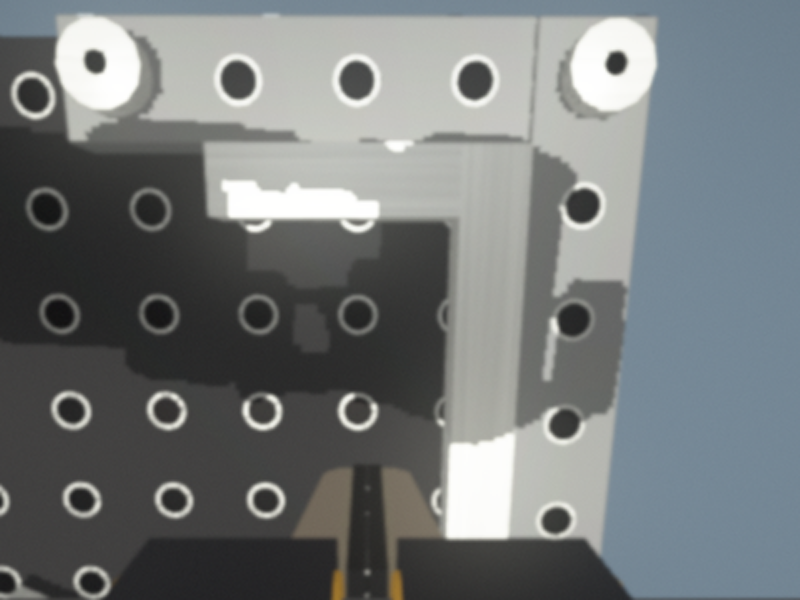

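There is no gap at any joint: the long tube to its leg (x≈530), both tubes to the short leg (y≈142), and the butt joint (x≈462). One last check that the bystanders haven't moved, then I'll hand in.

```bash
python3 look.py 18 top scene; python3 - <<'E'
from h import *
a=np.load("top0.npz")["im"]; b=np.load("top_18.npz")["im"]
cv2.imwrite('pics/c18.png',np.hstack([cv2.resize(x[110:270,170:370],None,fx=2,fy=2.5) for x in(a,b)]))
E
```

```text
t 28.18 tcp [0.5915 0.1107 0.16  ] fix [ -68.4 -115.1] yaw_y-fix 0.1 xax [-0.002 -0.    -1.   ] F [-1.  -0.1  0.2] g 0.0001 q [-0.02  0.28  1.58 -0.    1.28 -0.06]
```

View pics/c18.png

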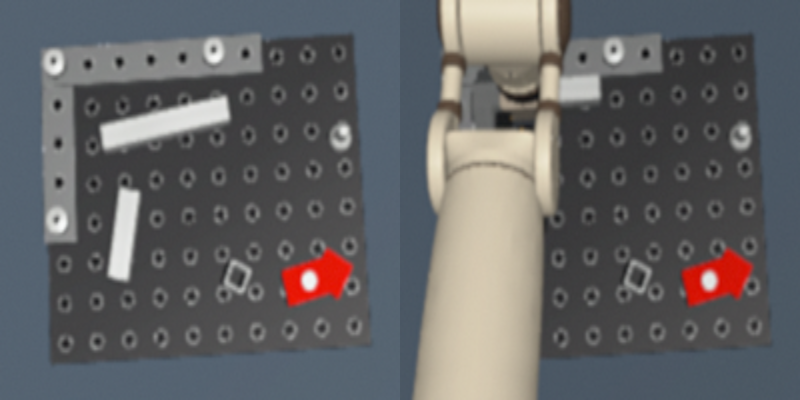

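View pics/scene_18.png

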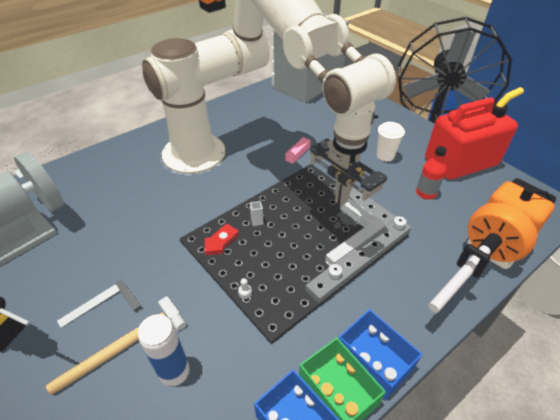

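The offcut, bolt, magnet and everything else in view are where they started, and the gripper is clear of the parts.

```bash
python3 -c "
from bench import job
print(job.close_job())"
```

```text
the job is handed in; nothing more can be done
None
```

Both tubes are fitted up in the corner of the square and the job is handed in at about 28 s.

- **Long tube:** I pushed it flat onto the long leg with two fingers. I then slid it along by its end until it stopped against the short leg.
- **Short tube:** I squared it up and slid it in by its near end, stopping just short of the long tube. I then pressed it flat on the short leg and butted it against the long tube's side.
- **Contact:** Every final push ended with the arm stopped and the force rising to 11–18 N. The tubes were only slid on the plate, never gripped or lifted.
- **Last checks:** The close wrist view showed no visible gap at any joint. In the final top and scene views nothing else on the plate or bench had moved, apart from the parts the arm hid.
- **Disagreement:** The stops came up to about 2 mm from where my camera estimate of the corner put them, in line with the camera calibration. I relied on the contact forces and the close-up picture instead.

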